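# Complete the socket tray and pick it up level

## Robot

A 6-joint arm with a two-finger parallel gripper is mounted at the origin on the work surface. World frame = base frame: x ahead of the robot, y to its left, z up, the work surface at z = 0. Lengths are in mm, angles in rad, forces in N, time in s.
With the tool pointing down it reaches from about 225 to 875 mm from the base axis. Payload 3.4 kg.
Tool frame: the origin (TCP) lies at the very end of the fingers, on their centre line; the grasp point (between the pads) lies 19 mm behind it; z points along the fingers, y is the direction in which the jaws open and shut (so a half turn about z gives the same grasp; the last joint's range is limited). The gripper opens to 85 mm and grips with 20 to 120 N. Pads are 22 mm wide; open, the fingers measure 114 mm over their backs; the gripper's body (76 mm by 85 mm) begins 54 mm behind the grasp point. The pads swing forward as they close: fully open they stand 13 mm farther back than shut.
Start: joints at [-1.464, 0.276, 1.505, -0, 1.361, -0.121], TCP at [129.851, -560.18, 231.328] pointing down, gripper open.
Joint ranges: [-2.89, 2.89], [-0.75, 2.08], [0.22, 2.7], [-1.18, 4.32], [0.11, 2.71], [-2.7, 2.7]. Speed limits (rad/s): [2.57, 2.57, 3.14, 3.14, 3.14, 3.14].

## Interface

Orientations are given as [roll, pitch, yaw] about the fixed x, y, z axes, in that order (R = Rz(yaw) Ry(pitch) Rx(roll)).
In Python, from bench import state, camera, calibration, sign_off gives the robot as it stands.
- The arm moves only by the shell command python3 -m inch 'ROWS'. ROWS is JSON, a list of rows, each a list of 5 numbers: the shift along the world's x, y, z in m, then the turn about the world's z in rad, then the finger opening in m, from 0 to 0.0854. A call has 1 to 20 rows; each row is the pose to reach, as a shift and turn from the pose commanded when the call began; what a row does not reach only later rows make up. A row lasts 1/8 s, in which the tool goes at most 62.5 mm and 10.7 degrees, less where a joint would pass 70% of its speed; a pose out of reach is approached as far as the arm can. A call with a gripper value outside its range is refused whole. The fingers move at their own pace and stop on an object; the grip force is fixed at half the most. Time passes only in rows, so rows that repeat a pose let the fingers close. It gives the time, the measured TCP pose, the force and the opening at its end, in the units of the state.
- state(): the state, without advancing time (a new reading comes with each control period).
- camera(name): name is "scene" or "side" or "wrist"; returns the picture (420x560x3 uint8, red, green, blue); there is no depth.
- calibration(name): a dict with "intrinsics" (3x3 intrinsics, pixels), "k1" (the pictures are not rectified: a ray, as slopes to the right and down, at radius r is drawn at 1 + k1 r^2 times it, then the intrinsics apply), "R" (3x3) and "t" (3): a world point X has camera coordinates R X + t; the wrist camera has in their place "tool_from_camera" (4x4, takes a point from camera to tool coordinates, whose origin is the TCP and whose axes are the flange's). Camera axes: x right, y down, z forward; pixel columns grow to the right and rows downward; lengths in mm; the calibration is good to about 2 mm. A picture is of the moment at which its call begins: read the wrist's pose just before it. calibration takes no time and is no camera call.
- sign_off(): hands the job in, once; it reports no verdict.
The state is a dict: "time": time; "qpos": joint angles; "qvel": joint speeds; "joint_torque": joint torques, N m; "position": TCP position; "eef_rot": TCP orientation; "force": force on the tool from outside, world axes, zero at the start; "torque": the same for the moment, N m; "finger_gap": finger opening in mm.
Only numpy, scipy, OpenCV 4.12 (cv2) and the standard library are available. Lean on these libraries where they do the work, as an engineer would, in place of code of your own. Each camera call takes 0.05 s, during which the arm holds its last target.

## Task

Put the deep socket that was left standing on the bench fully down on the one empty post of the socket tray and let go of it, so that the set is complete. Then take the tray by its handle, lift it straight up a good hand's width (about 12 cm) clear of the bench and hold it there level and still for a couple of seconds, with every socket on its post; finish while still holding it up. Leave the other things on the bench where they are.

Things in the scene. Friction and masses are not known exactly. Their poses are not given: they have to be found in the camera images.
- socket: The loose deep socket: a plain steel tube, 22 mm outside diameter, 64 mm tall, about 85 g, bored through at 10 mm diameter (square drive end down, hexagon mouth up); origin at the centre of its lower end, z along the tube. It stands upright on the bench, away from the tray; it looks like those already in the tray.
- stowed0: One of five like sockets already standing on posts of the tray (any five of the six posts): deep socket: a plain steel tube, 22 mm outside diameter, 64 mm tall, about 85 g, bored through at 10 mm diameter (square drive end down, hexagon mouth up); origin at the centre of its lower end, z along the tube.
- stowed1: One of five like sockets already standing on posts of the tray (any five of the six posts): deep socket: a plain steel tube, 22 mm outside diameter, 64 mm tall, about 85 g, bored through at 10 mm diameter (square drive end down, hexagon mouth up); origin at the centre of its lower end, z along the tube.
- stowed2: One of five like sockets already standing on posts of the tray (any five of the six posts): deep socket: a plain steel tube, 22 mm outside diameter, 64 mm tall, about 85 g, bored through at 10 mm diameter (square drive end down, hexagon mouth up); origin at the centre of its lower end, z along the tube.
- stowed3: One of five like sockets already standing on posts of the tray (any five of the six posts): deep socket: a plain steel tube, 22 mm outside diameter, 64 mm tall, about 85 g, bored through at 10 mm diameter (square drive end down, hexagon mouth up); origin at the centre of its lower end, z along the tube.
- stowed4: One of five like sockets already standing on posts of the tray (any five of the six posts): deep socket: a plain steel tube, 22 mm outside diameter, 64 mm tall, about 85 g, bored through at 10 mm diameter (square drive end down, hexagon mouth up); origin at the centre of its lower end, z along the tube.
- tray: Socket tray of grey sheet steel, loose on the bench, 0.7 to 0.9 kg when full. Base 160 mm (its x) by 200 mm (its y), deck 6 mm above the underside, rim 18 mm high. Origin: centre of the underside, z up. Two rows of three upright posts, 7 mm thick with coned tips, 26 mm tall above the deck, at x = -60 or +60, y = -60, 0, +60 mm. Stowed sockets reach 70 mm above the underside.
- handle: Rubber grip of the tray's handle, which arches over the tray's middle between the rows (uprights at tray x = 0, y = -89 and +89 mm, 16 mm wide). Grip: 18 mm thick (tray x), 110 mm long (tray y), 22 mm high, its top 121 mm above the underside. Origin at the grip's centre, 110 mm above the underside, over the tray's centre; axes as the tray's.
- post0 (a point): Foot of tray post 0, on the deck, at tray x = -60 mm, y = -60 mm; a socket fully down on this post has its origin here. The post's tip is 26 mm above.
- post1 (a point): Foot of tray post 1, on the deck, at tray x = -60 mm, y = 0 mm; a socket fully down on this post has its origin here. The post's tip is 26 mm above.
- post2 (a point): Foot of tray post 2, on the deck, at tray x = -60 mm, y = 60 mm; a socket fully down on this post has its origin here. The post's tip is 26 mm above.
- post3 (a point): Foot of tray post 3, on the deck, at tray x = 60 mm, y = -60 mm; a socket fully down on this post has its origin here. The post's tip is 26 mm above.
- post4 (a point): Foot of tray post 4, on the deck, at tray x = 60 mm, y = 0 mm; a socket fully down on this post has its origin here. The post's tip is 26 mm above.
- post5 (a point): Foot of tray post 5, on the deck, at tray x = 60 mm, y = 60 mm; a socket fully down on this post has its origin here. The post's tip is 26 mm above.
- filter: Bystander: white oil filter standing on end, 76 mm diameter, 93 mm tall; origin at the centre of its underside.
- bigsocket: Bystander: a single big dark axle-nut socket standing on end, 48 mm diameter, 52 mm tall; not part of this set. Origin at the centre of its underside.
- piston: Bystander: aluminium piston standing on its skirt, 83 mm diameter, 60 mm tall; origin at the centre of its underside.
- dish: Bystander: round steel parts dish holding bolts, 112 mm diameter, 26 mm high; origin at the centre of its underside.
- tumbler: Bystander: tall blue drinking tumbler, 92 mm diameter, 200 mm tall with a straw to 270 mm, and a side handle; origin at the centre of its underside.
- ratchet: Bystander: ratchet handle lying flat, 220 mm long (its x), 34 mm wide, 22 mm high; origin near its middle.
Not all that is in view belongs to the job. What is shaped like the socket but blue or green is not meant.

How it is judged (in metres and radians):
On the way, in this order (a step that is already met when the one before it is completed fails the run):
1. the loose socket is fully down on a post of the tray and let go, the tray still standing on the bench ((distance between socket and post0 below 0.005 m or distance between socket and post1 below 0.005 m or distance between socket and post2 below 0.005 m or distance between socket and post3 below 0.005 m or distance between socket and post4 below 0.005 m or distance between socket and post5 below 0.005 m) and angle between socket's own z axis and vertical below 0.15 rad and contact force between the fingers and socket below 0.1 N and height (world z) of tray below 0.006 m and linear speed of socket below 0.02 m/s), for 0.2 s.
2. the full tray is held by its handle, more than 90 mm above the bench, level and still, for 1.2 s (world x of tray between 0.35 and 0.76 m and world y of tray between -0.4 and 0.4 m and height (world z) of tray between 0.09 and 0.3 m and angle between tray's own z axis and vertical below 0.1 rad and linear speed of tray below 0.02 m/s and angular speed of tray below 0.1 rad/s and contact force between the fingers and handle above 4 N and contact force between tray and filter below 0.3 N and contact force between tray and bigsocket below 0.3 N and contact force between tray and piston below 0.3 N and contact force between tray and dish below 0.3 N and contact force between tray and tumbler below 0.3 N and contact force between tray and ratchet below 0.3 N and (distance between socket and post0 below 0.005 m or distance between socket and post1 below 0.005 m or distance between socket and post2 below 0.005 m or distance between socket and post3 below 0.005 m or distance between socket and post4 below 0.005 m or distance between socket and post5 below 0.005 m) and (distance between stowed0 and post0 below 0.005 m or distance between stowed0 and post1 below 0.005 m or distance between stowed0 and post2 below 0.005 m or distance between stowed0 and post3 below 0.005 m or distance between stowed0 and post4 below 0.005 m or distance between stowed0 and post5 below 0.005 m) and (distance between stowed1 and post0 below 0.005 m or distance between stowed1 and post1 below 0.005 m or distance between stowed1 and post2 below 0.005 m or distance between stowed1 and post3 below 0.005 m or distance between stowed1 and post4 below 0.005 m or distance between stowed1 and post5 below 0.005 m) and (distance between stowed2 and post0 below 0.005 m or distance between stowed2 and post1 below 0.005 m or distance between stowed2 and post2 below 0.005 m or distance between stowed2 and post3 below 0.005 m or distance between stowed2 and post4 below 0.005 m or distance between stowed2 and post5 below 0.005 m) and (distance between stowed3 and post0 below 0.005 m or distance between stowed3 and post1 below 0.005 m or distance between stowed3 and post2 below 0.005 m or distance between stowed3 and post3 below 0.005 m or distance between stowed3 and post4 below 0.005 m or distance between stowed3 and post5 below 0.005 m) and (distance between stowed4 and post0 below 0.005 m or distance between stowed4 and post1 below 0.005 m or distance between stowed4 and post2 below 0.005 m or distance between stowed4 and post3 below 0.005 m or distance between stowed4 and post4 below 0.005 m or distance between stowed4 and post5 below 0.005 m)), for 1.2 s.
At the end, for the whole second after the job is handed in: Tray gripped by its handle over the open middle of the bench, underside 90 to 300 mm up, tilted under 0.1 rad (6 degrees), slower than 20 mm/s and 0.1 rad/s, touching no bystander; all six sockets fully on posts (lower end within 5 mm of a post's foot) (all of step 2); the arm keeps its last pose, push and grip.
It fails at once if a bystander is pushed more than 30 mm or tipped over (distance of any of filter, bigsocket, piston, dish, tumbler, ratchet from where it was at the start of the episode above 0.03 m or angle between any of filter, bigsocket, piston, dish, tumbler, ratchet's own z axis and vertical above 0.5 rad).
It also fails if it takes over 58 s, if anything falls off the work surface, if the arm or the gripper's body presses on something with over 40 N, if the wrist force passes 120 N, or if a joint passes its speed limit or range.

## Working session

There is one attempt and no reset: what is moved stays moved. The work goes in short steps, Python scripts to look and compute and a shell command to move; the robot and the scene stay as the last step left them, time stands still between calls to the robot, and variables do not carry over. Pictures are saved under pics/ and viewed, and the job is handed in when it is done.

```bash
mkdir -p pics; ls
python3 - <<'E'
from bench import state,camera,calibration
import cv2
print(state())
for n in ["scene","side","wrist"]:
    cv2.imwrite(f"pics/{n}0.png",camera(n)[:,:,::-1]); print(n,calibration(n))
E
```

```text
pics
{'time': 0.0, 'qpos': array([-1.46403208e+00,  2.76605197e-01,  1.50615199e+00, -8.13109724e-06,
        1.36069271e+00, -1.20955149e-01]), 'qvel': array([ 0.00040858,  0.00017607, -0.00029975, -0.00014587, -0.00018981,
       -0.00253528]), 'joint_torque': array([ 7.23277371e-04, -4.16776335e+01, -2.45805162e+01,  8.68836241e-05,
        1.12345006e-02,  2.59879201e-06]), 'position': array([ 129.76951094, -559.61579682,  230.42638127]), 'eef_rot': array([-3.13974802e+00, -2.16204443e-04,  2.27720895e-01]), 'force': array([-1.17852073,  0.02007929, -1.39965062]), 'torque': array([ 0.02548178,  0.07530391, -0.0470891 ]), 'finger_gap': 85.29979584074772}
scene {'intrinsics': array([[430.48906584,   0.        , 280.36369359],
       [  0.        , 430.48906584, 217.62065037],
       [  0.        ,   0.        ,   1.        ]]), 'k1': -0.07223431571179846, 'R': array([[ 0.64712362,  0.76238258,  0.00195507],
       [ 0.42810506, -0.36125871, -0.82838288],
       [-0.63083839,  0.5369031 , -0.56015889]]), 't': array([-405.31704042, -185.58737663, 1438.52033514])}
side {'intrinsics': 
[... 252 characters left out ...]
,  0.51680136, -0.77838811],
       [ 0.42052576, -0.65521638, -0.62757437]]), 't': array([502.930128  , 313.11073321, 899.37484732])}
wrist {'intrinsics': array([[312.54935141,   0.        , 281.05051423],
       [  0.        , 312.54935141, 204.36651704],
       [  0.        ,   0.        ,   1.        ]]), 'k1': -0.06581278566274629, 'tool_from_camera': array([[ 3.94483137e-04, -9.48857696e-01, -3.15703845e-01,
         8.20543844e+01],
       [ 9.99999407e-01,  5.38439030e-05,  1.08770516e-03,
        -8.09476155e-02],
       [-1.01507868e-03, -3.15704087e-01,  9.48857154e-01,
        -1.42558709e+02],
       [ 0.00000000e+00,  0.00000000e+00,  0.00000000e+00,
         1.00000000e+00]])}
```

View pics/scene0.png

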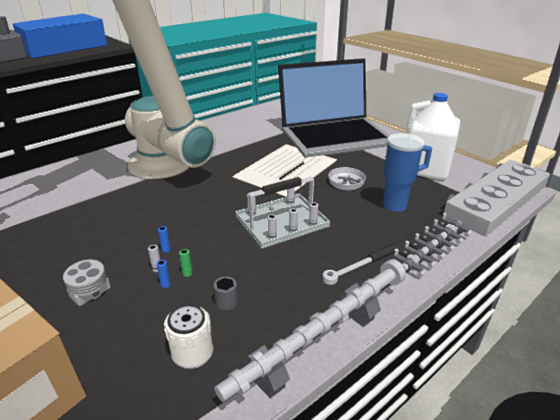

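View pics/side0.png

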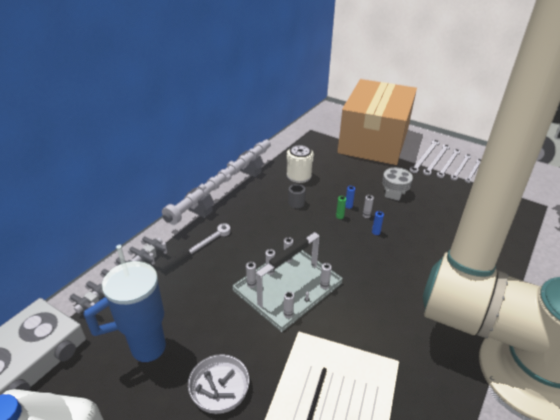

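View pics/wrist0.png

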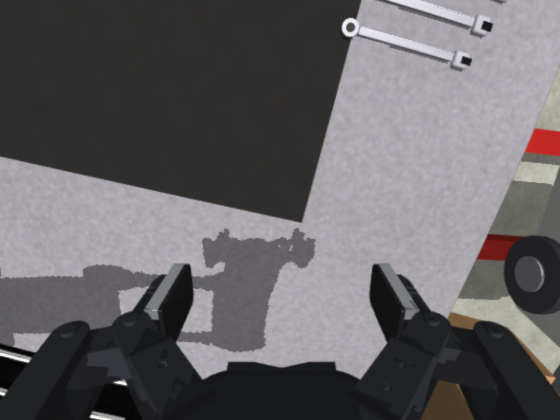

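Socket-shaped candidates in the scene view: blue (164,238), green (185,262), blue (163,273) and bare steel (154,257). In the side view the steel one is at (368,206). The steel one fits the description because it is uncoloured, loose and off the tray. The tray is around scene (283,218). I'll confirm with an enlarged crop.

```bash
cat > h.py <<'E'
import numpy as np,cv2
from bench import state,camera,calibration
from scipy.spatial.transform import Rotation as Ro
def cam(name,st=None):
    c=calibration(name)
    if name=="wrist":
        T=np.array(c["tool_from_camera"]); Rt=Ro.from_euler('xyz',st["eef_rot"]).as_matrix()
        Rwc=Rt@T[:3,:3]; o=Rt@T[:3,3]+st["position"]; R=Rwc.T; t=-R@o
    else: R=np.array(c["R"]);t=np.array(c["t"])
    return np.array(c["intrinsics"]),c["k1"],R,t
def ray(C,uv):
    K,k1,R,t=C
    p=cv2.undistortPoints(np.array([[uv]],float),K,np.array([k1,0,0,0.])).ravel()
    d=R.T@np.array([p[0],p[1],1]); return -R.T@t,d
def onz(C,uv,z):
    o,d=ray(C,uv); return o+d*(z-o[2])/d[2]
def proj(C,X):
    K,k1,R,t=C
    return cv2.projectPoints(np.array(X,float).reshape(-1,1,3),cv2.Rodrigues(R)[0],t,K,np.array([k1,0,0,0.]))[0].reshape(-1,2)
def crop(img,x0,y0,x1,y1,s,f):
    cv2.imwrite(f,cv2.resize(img[y0:y1,x0:x1,::-1],None,fx=s,fy=s,interpolation=cv2.INTER_CUBIC))
E
python3 - <<'E'
import cv2,numpy as np
a=cv2.imread("pics/scene0.png");b=cv2.imread("pics/side0.png")
f=lambda i,x,y,w,h,s:cv2.resize(i[y:y+h,x:x+w],None,fx=s,fy=s,interpolation=cv2.INTER_CUBIC)
A=np.vstack([f(a,130,215,100,75,4),f(a,230,165,100,75,4)]);B=np.vstack([f(b,320,165,100,75,4),f(b,230,230,120,90,10/3)])
cv2.imwrite("pics/crop0.png",np.hstack([A,B]))
E
```

```text
(no output)
```

View pics/crop0.png

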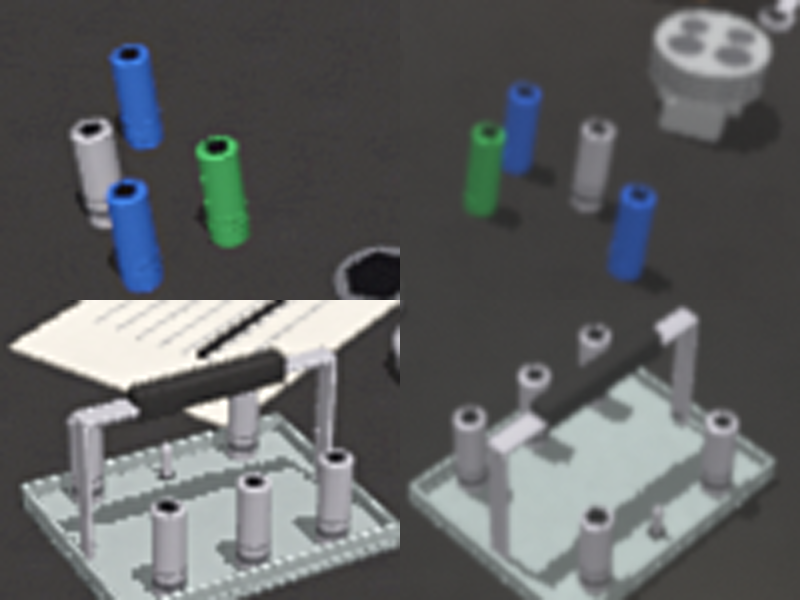

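The crop shows the loose steel socket at scene (153,247) top and side (369,197) top. The empty post is the middle one of the tray's back row as seen in scene, with its tip at scene (271,201) and side (307,292).

Run:
```python
from h import *
S,D=cam("scene"),cam("side")
def two(a,b,z):
    o,d=ray(S,a);p,e=ray(D,b); 
    A=np.c_[d,-e];s=np.linalg.lstsq(A,p-o,rcond=None)[0]; m1,m2=o+d*s[0],p+e*s[1]
    print(((m1+m2)/2).round(1),"gap",(m1-m2).round(1),"planes",onz(S,a,z).round(1)[:2],onz(D,b,z).round(1)[:2])
two((153.25,247),(369.5,197),64)
two((271.5,200.75),(307,291),32)
P=[onz(S,u,70)[:2] for u in [(272.5,217),(293.5,210.75),(314.25,204.25)]]
print(P)
Q=[onz(D,u,70)[:2] for u in [(251,264.5),(270.2,251.9),(288.2,240.2),(326.3,266),(289.1,294.8)]]
print(np.round(Q,1))
d=Q[2]-Q[0];print(np.degrees(np.arctan2(d[1],d[0])),np.linalg.norm(d)); d=P[0]-P[2];print(np.degrees(np.arctan2(d[1],d[0])),np.linalg.norm(d))
d=Q[3]-Q[4];print(np.degrees(np.arctan2(d[1],d[0])))
d=Q[1]-(Q[3]+Q[4])/2;print(np.degrees(np.arctan2(d[1],d[0])),np.linalg.norm(d))
print("c",(Q[0]+Q[2]+Q[3]+Q[4])/4)
# others
for n,u,C,z in [("blue1 top",(162.5,229),S,64),("blue2",(162,263),S,64),("green",(184.5,252.5),S,64)]: print(n,onz(C,u,z).round(1))
```

```text
[ 487.2 -258.5   62.5] gap [ 3.1  3.  -2.6] planes [ 492.4 -258.3] [ 485.6 -259.7]
[468.5  99.8  30.9] gap [ 2.5  2.3 -0.8] planes [471.6  99.4] [466.9  99.3]
[array([578.4870318 ,  15.45247927]), array([590.6400396 ,  72.78262772]), array([602.08771081, 133.1020724 ])]
[[595.5 132.9]
 [583.   75. ]
 [570.3  17.5]
 [453.4  41.4]
 [477.1 159.4]]
-102.31019049004436 118.04335733835774
-101.34306379692212 119.99341154628605
-101.35313830422155
-12.193282305889534 120.43595368189438
c [524.05800121  87.79236262]
blue1 top [ 443.2 -209.6   64. ]
blue2 [ 555.1 -269.2   64. ]
green [ 554.7 -214.3   64. ]
```

```bash
python3 -m inch '[[0.1,0.08,0.02,-0.1,0.06],[0.2,0.17,0.02,-0.2,0.06],[0.3,0.25,0.0,-0.3,0.06],[0.33,0.3,0,-0.44,0.06],[0.338,0.3,0,-0.44,0.06],[0.338,0.3,0,-0.44,0.06],[0.338,0.3,0,-0.44,0.06],[0.338,0.3,0,-0.44,0.06],[0.338,0.3,0,-0.44,0.06],[0.338,0.3,0,-0.44,0.06],[0.338,0.3,0,-0.44,0.06]]'
python3 - <<'E'
from h import *
s=state();im=camera("wrist");cv2.imwrite("pics/w1.png",im[:,:,::-1])
np.save("w1.npy",np.r_[s["position"],s["eef_rot"]]);print(s["position"],s["eef_rot"],proj(cam("wrist",s),[[488,-259,64],[488,-259,0]]))
E
```

```text
time: 1.52
position: [466.8, -261.5, 231.4]
eef_rot: [3.141, 0.0, -0.215]
force: [-0.9, -0.3, 0.5]
finger_gap: 59.9
[ 466.81967895 -261.46227795  231.4026548 ] [ 3.14101869e+00  2.59420485e-04 -2.14500593e-01] [[274.22612879 165.38174111]
 [275.26324202 154.89224889]]
```

View pics/w1.png

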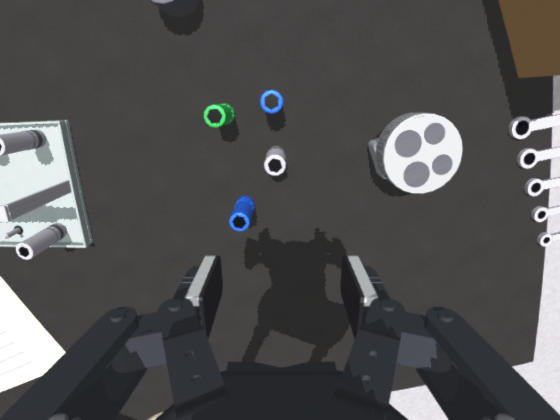

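The wrist view shows the steel socket's top at (275,165), with green at (218,116) and blue at (271,101) and (240,219). The piston is at (420,152), clear to the right. Next I'll measure the ring centre.

Run:
```python
from h import *
im=cv2.imread("pics/w1.png")[:,:,::-1];v=np.load("w1.npy");s=dict(position=v[:3],eef_rot=v[3:]);C=cam("wrist",s)
g=cv2.resize(im[140:190,250:300,::-1],None,fx=10,fy=10,interpolation=cv2.INTER_CUBIC);cv2.imwrite("pics/c1.png",g)
h=im[:,:,:].astype(int).max(2)
sub=h[140:190,250:300]
d=(sub<110).astype(np.uint8)
n,l,st,ce=cv2.connectedComponentsWithStats(d)
for i in range(1,n): print(st[i],ce[i]+[250,140], onz(C,ce[i]+[250,140],64).round(1))
print(onz(C,(275,165),64), proj(C,[s["position"]]))
```

```text
[   0    0   50   50 1985] [274.43677582 165.33803526] [ 488.  -259.2   64. ]
[ 18  19  14  13 126] [274.54761905 164.98412698] [ 488.3 -259.4   64. ]
[ 488.21363952 -259.84423189   64.        ] [[281.59751605 267.83510361]]
```

View pics/c1.png

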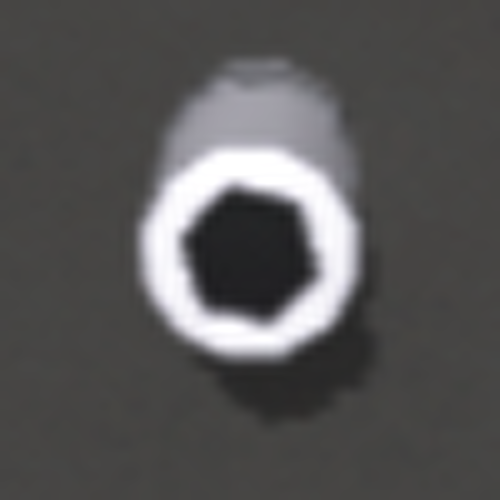

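```bash
python3 -m inch '[[0.021,0.0015,-0.05,0,0.06],[0.021,0.0015,-0.1,0,0.06],[0.021,0.0015,-0.12,0,0.06],[0.021,0.0015,-0.12,0,0.06],[0.021,0.0015,-0.12,0,0.06],[0.021,0.0015,-0.12,0,0.06]]'
python3 - <<'E'
from h import *
for i in range(3):
    s=state();im=camera("wrist");print(s["position"],s["eef_rot"])
cv2.imwrite("pics/w2.png",im[:,:,::-1]);C=cam("wrist",s)
print(proj(C,[[488.2,-259.4,64],s["position"]]))
E
```

```text
time: 2.33
position: [489.6, -259.5, 112.9]
eef_rot: [3.14, -0.003, -0.213]
force: [0.1, -0.0, 1.4]
finger_gap: 60.1
[ 489.63338823 -259.54276349  112.87462817] [ 3.14028474e+00 -2.86895980e-03 -2.12633137e-01]
[ 489.53064781 -259.3786251   112.7585103 ] [ 3.14036673e+00 -2.63528207e-03 -2.12512536e-01]
[ 489.36724411 -259.16500062  112.53860983] [ 3.14056945e+00 -2.14055326e-03 -2.12344719e-01]
[[282.05501177 232.41939353]
 [281.59410049 267.83720475]]
```

View pics/w2.png

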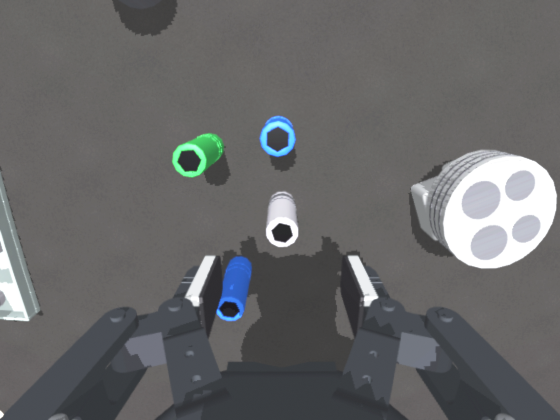

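```bash
python3 -m inch '[[-0.001,0,-0.04,0,0.06],[-0.001,0,-0.075,0,0.06],[-0.001,0,-0.082,0,0.06],[-0.001,0,-0.082,0,0.06],[-0.001,0,-0.082,0,0.06],[-0.001,0,-0.082,0,0.015],[-0.001,0,-0.082,0,0.015],[-0.001,0,-0.082,0,0.015],[-0.001,0,-0.082,0,0.015],[-0.001,0,-0.082,0,0.015],[-0.001,0,-0.082,0,0.015],[-0.001,0,-0.082,0,0.015]]'
```

```text
time: 3.98
position: [488.2, -258.9, 30.1]
eef_rot: [3.141, -0.001, -0.212]
force: [-1.3, 0.4, 6.6]
finger_gap: 20.7
```

```bash
python3 -m inch '[[0,0,0.04,0,0.015],[0,0,0.1,0,0.015],[0,0,0.15,0,0.015],[0,0,0.2,0,0.015],[-0.01,0.06,0.2,0,0.015],[-0.02,0.12,0.2,0,0.015],[-0.03,0.18,0.2,0,0.015],[-0.035,0.24,0.2,0,0.015],[-0.04,0.3,0.2,0,0.015],[-0.048,0.34,0.2,0,0.015],[-0.048,0.354,0.2,0,0.015],[-0.048,0.354,0.2,0,0.015],[-0.048,0.354,0.2,0,0.015],[-0.048,0.354,0.2,0,0.015],[-0.048,0.354,0.2,0,0.015],[-0.048,0.354,0.2,0,0.015]]'
python3 - <<'E'
from h import *
s=state();im=camera("wrist");cv2.imwrite("pics/w3.png",im[:,:,::-1]);print(s["position"],s["eef_rot"])
np.save("w3.npy",np.r_[s["position"],s["eef_rot"]])
E
```

```text
time: 5.98
position: [440.0, 94.8, 229.3]
eef_rot: [3.141, 0.0, -0.213]
force: [-0.1, 0.2, -0.5]
finger_gap: 20.3
[439.96444164  94.84974048 229.31252838] [ 3.14143181e+00  6.92329258e-06 -2.13099868e-01]
```

View pics/w3.png

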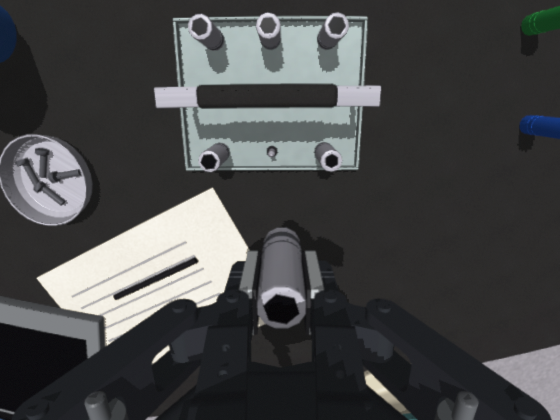

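The wrist view shows the whole tray. The empty post's tip is at (271,151), the stowed tops at (201,27), (268,26), (336,26), (209,160) and (331,161), and the grip runs from (197,96) to (337,96). The held socket's lower end is near (282,235). Refining these.

Run:
```python
from h import *
im=cv2.imread("pics/w3.png")[:,:,::-1];v=np.load("w3.npy");s=dict(position=v[:3],eef_rot=v[3:]);C=cam("wrist",s)
mx=im.astype(int).max(2)
P={}
for k,(u,w) in dict(p3=(336,26),p4=(268,26),p5=(201,27),p0=(331,161),p2=(209,160)).items():
    a=np.array([u-14,w-14]);sub=(mx[w-14:w+15,u-14:u+15]<100).astype(np.uint8)
    n,l,st,ce=cv2.connectedComponentsWithStats(sub)
    i=min(range(1,n),key=lambda i:np.hypot(*(ce[i]-14)))
    c=ce[i]+a; P[k]=onz(C,c,70)[:2]; print(k,c.round(1),st[i][4],P[k].round(1))
ks=["p3","p4","p5","p0","p2"];m=np.array([[60,-60],[60,0],[60,60],[-60,-60],[-60,60]],float)
w=np.array([P[k] for k in ks])
mc=m-m.mean(0);wc=w-w.mean(0)
th=np.arctan2((mc[:,0]*wc[:,1]-mc[:,1]*wc[:,0]).sum(),(mc*wc).sum());R=np.array([[np.cos(th),-np.sin(th)],[np.sin(th),np.cos(th)]])
t=w.mean(0)-R@m.mean(0);print("tray",t,"yaw",np.degrees(th),"res",(w-(m@R.T+t)).round(1).tolist())
print("post1 fit",R@[-60,0]+t,"tip ray",onz(C,(271,151),31)[:2])
print("handle", [onz(C,u,121)[:2].round(1) for u in [(197,96),(337,96)]])
# held socket
p=s["position"]
print(proj(C,[p+[0,0,-30],p+[0,0,34]]))
g=lambda y0,x0,h,w_,f:cv2.resize(im[y0:y0+h,x0:x0+w_,::-1],None,fx=f,fy=f,interpolation=cv2.INTER_CUBIC)
cv2.imwrite("pics/c3.png",np.hstack([g(215,230,120,100,4),cv2.resize(g(130,250,40,40,10),(400,480))]))
```

```text
p3 [336.6  25. ] 204 [573.1  16.6]
p4 [267.6  25. ] 170 [585.5  75.5]
p5 [199.3  26. ] 189 [598.  134.1]
p0 [331.4 160.4] 127 [455.9  41.3]
p2 [208.3 161.4] 174 [480.3 159. ]
tray [526.82245713  87.77826795] yaw -11.884934994475895 res [[-0.1, -0.1], [-0.0, 0.1], [0.1, -0.1], [0.1, -0.1], [-0.1, 0.1]]
post1 fit [468.10866697 100.13508165] tip ray [471.57444952  99.31764179]
handle [array([537.9, 139.9]), array([515.,  35.])]
[[281.46622972 242.82002992]
 [281.80726501 309.15653663]]
```

View pics/c3.png

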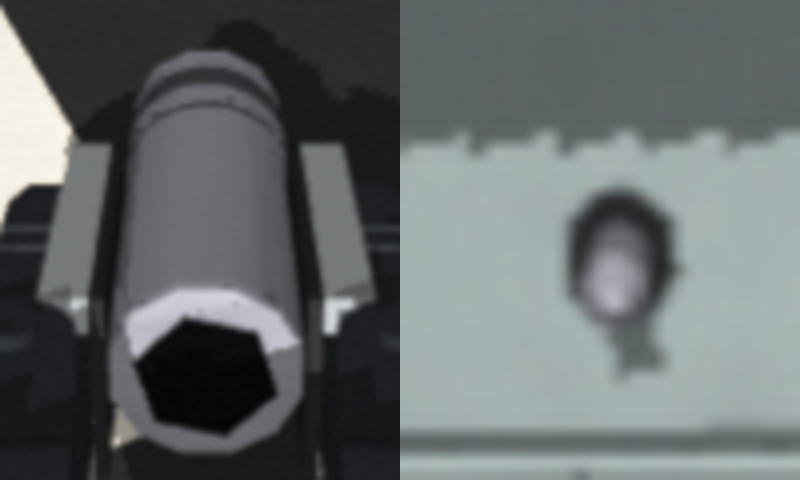

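```bash
python3 -m inch '[[0.028,0.0053,-0.03,0,0.015],[0.028,0.0053,-0.08,0,0.015],[0.028,0.0053,-0.13,0,0.015],[0.028,0.0053,-0.152,0,0.015],[0.028,0.0053,-0.152,0,0.015],[0.028,0.0053,-0.152,0,0.015],[0.028,0.0053,-0.152,0,0.015],[0.028,0.0053,-0.152,0,0.015]]'
python3 - <<'E'
from h import *
s=state();print(s["position"],s["eef_rot"])
f=lambda i,x,y,w,h,k:cv2.resize(i[y:y+h,x:x+w,::-1],None,fx=k,fy=k,interpolation=cv2.INTER_CUBIC)
a=camera("scene");b=camera("side");w=camera("wrist")
cv2.imwrite("pics/c4.png",np.hstack([f(a,230,160,100,100,4),f(b,260,230,100,100,4)]));cv2.imwrite("pics/w4.png",w[:,:,::-1])
E
```

```text
time: 7.02
position: [468.6, 100.7, 78.4]
eef_rot: [-3.141, -0.002, -0.212]
force: [-0.4, -0.6, -1.1]
finger_gap: 20.2
[468.56461607 100.70625082  78.36098596] [-3.14104785e+00 -2.14307969e-03 -2.12129247e-01]
```

View pics/c4.png

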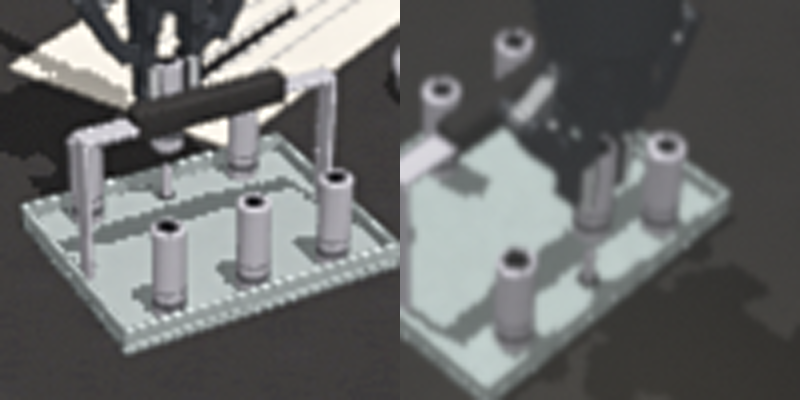

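View pics/w4.png

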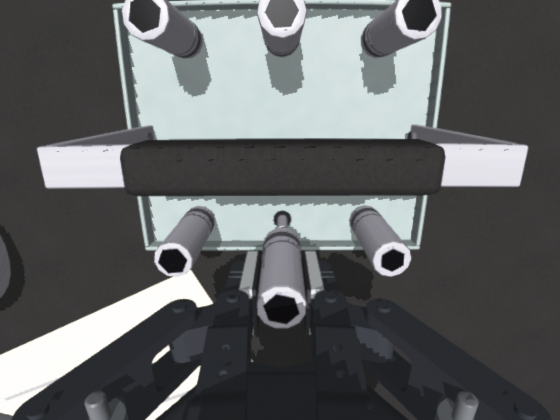

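Both fixed views show the socket on the post's axis (scene crop x≈167 for both; side crop 593 against 590). Lowering.

```bash
python3 -m inch '[[-0.0003,-0.0004,-0.008,0,0.015],[-0.0003,-0.0004,-0.016,0,0.015],[-0.0003,-0.0004,-0.022,0,0.015],[-0.0003,-0.0004,-0.026,0,0.015],[-0.0003,-0.0004,-0.026,0,0.015],[-0.0003,-0.0004,-0.026,0,0.015]]'
```

```text
time: 7.92
position: [467.8, 100.2, 51.4]
eef_rot: [3.142, -0.0, -0.212]
force: [0.2, 0.2, -0.2]
finger_gap: 20.4
```

No force, and the lower end is about 10 mm past the tip, so the post is inside the bore. Continuing down.

```bash
python3 -m inch '[[0,0,-0.006,0,0.015],[0,0,-0.011,0,0.015],[0,0,-0.014,0,0.015],[0,0,-0.015,0,0.015],[0,0,-0.015,0,0.015],[0,0,-0.015,0,0.015]]'
```

```text
time: 8.68
position: [467.7, 100.2, 36.4]
eef_rot: [-3.142, -0.0, -0.212]
force: [0.2, -0.4, -0.1]
finger_gap: 19.8
```

```bash
python3 -m inch '[[0,0,-0.0005,0,0.02],[0,0,-0.0005,0,0.036],[0,0,-0.0005,0,0.036],[0,0,-0.0005,0,0.036],[0,0,-0.0005,0,0.036],[0,0,-0.0005,0,0.036]]'
python3 - <<'E'
from h import *
f=lambda i,x,y,w,h,k:cv2.resize(i[y:y+h,x:x+w,::-1],None,fx=k,fy=k,interpolation=cv2.INTER_CUBIC)
a=camera("scene");b=camera("side")
cv2.imwrite("pics/c5.png",np.hstack([f(a,230,160,100,100,4),f(b,260,230,100,100,4)]))
E
```

```text
time: 9.43
position: [467.5, 100.2, 35.8]
eef_rot: [3.142, 0.0, -0.212]
force: [0.5, 0.7, 0.8]
finger_gap: 36.3
```

View pics/c5.png

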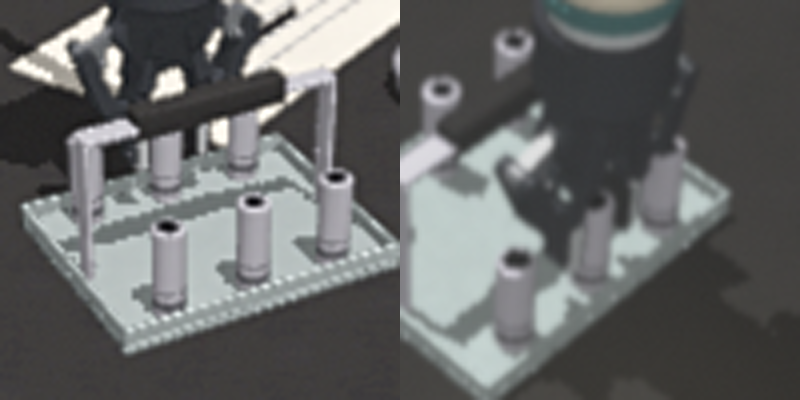

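The socket is down in line with its neighbours and released. Going straight up to check.

```bash
python3 -m inch '[[0,0,0.02,0,0.036],[0,0,0.06,0,0.036],[0,0,0.12,0,0.036],[0,0,0.18,0,0.036],[-0.025,-0.005,0.195,0,0.036],[-0.025,-0.005,0.195,0,0.036],[-0.025,-0.005,0.195,0,0.036],[-0.025,-0.005,0.195,0,0.036],[-0.025,-0.005,0.195,0,0.036]]'
python3 - <<'E'
from h import *
s=state();im=camera("wrist");cv2.imwrite("pics/w6.png",im[:,:,::-1]);print(s["position"],s["eef_rot"])
C=cam("wrist",s);mx=im.astype(int).max(2)
t0=np.array([526.82,87.78]);th=np.radians(-11.885);R=np.array([[np.cos(th),-np.sin(th)],[np.sin(th),np.cos(th)]])
m=np.array([[60,-60],[60,0],[60,60],[-60,-60],[-60,60],[-60,0]],float)
w=[]
for q in m:
    u,v=np.round(proj(C,[[*(R@q+t0),70]])[0]).astype(int)
    sub=(mx[max(v-14,0):v+15,u-14:u+15]<100).astype(np.uint8);a=np.array([u-14,max(v-14,0)])
    n,l,st,ce=cv2.connectedComponentsWithStats(sub);i=min(range(1,n),key=lambda i:np.hypot(*(ce[i]+a-[u,v])))
    c=ce[i]+a;w.append(onz(C,c,70)[:2]);print(q,c.round(1),st[i][4],w[-1].round(1))
w=np.array(w)
mc=m-m.mean(0);wc=w-w.mean(0)
th=np.arctan2((mc[:,0]*wc[:,1]-mc[:,1]*wc[:,0]).sum(),(mc*wc).sum());R=np.array([[np.cos(th),-np.sin(th)],[np.sin(th),np.cos(th)]])
t=w.mean(0)-R@m.mean(0);print("tray",t,"yaw",th,"res",(w-(m@R.T+t)).round(1).tolist())
E
```

```text
time: 10.65
position: [442.7, 95.3, 229.8]
eef_rot: [3.141, 0.002, -0.212]
force: [0.3, 0.5, -0.4]
finger_gap: 36.4
[442.66213614  95.25325832 229.82214742] [ 3.14104467e+00  1.80101971e-03 -2.12241568e-01]
[ 60. -60.] [337.6  27.7] 206 [573.3  16.6]
[60.  0.] [268.8  27.8] 166 [585.6  75.5]
[60. 60.] [200.6  29.1] 188 [597.8 134.2]
[-60. -60.] [331.9 162.7] 127 [455.9  41.6]
[-60.  60.] [209.5 163.4] 172 [480.4 158.9]
[-60.   0.] [270.7 163.1] 148 [468.  100.2]
tray [526.82985312  87.84417283] yaw -0.20721970274306953 res [[0.1, -0.2], [0.0, 0.0], [-0.1, 0.0], [0.1, 0.1], [-0.0, 0.0], [-0.1, 0.0]]
```

View pics/w6.png

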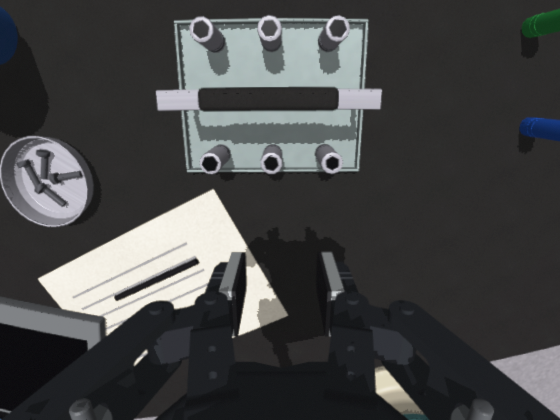

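All six sockets fit the post grid within 0.2 mm, so the new one at (271,163) is seated. The tray is at (526.8,87.8), yaw −0.207. Now turning across the handle.

```bash
python3 -m inch '[[0.03,0,0,0.18,0.055],[0.06,-0.005,0,0.36,0.055],[0.084,-0.0075,0,0.54,0.055],[0.084,-0.0075,0,0.72,0.055],[0.084,-0.0075,0,0.9,0.055],[0.084,-0.0075,0,1.08,0.055],[0.084,-0.0075,0,1.26,0.055],[0.084,-0.0075,0,1.44,0.055],[0.084,-0.0075,0,1.576,0.055],[0.084,-0.0075,0,1.576,0.055],[0.084,-0.0075,0,1.576,0.055],[0.084,-0.0075,0,1.576,0.055],[0.084,-0.0075,0,1.576,0.055],[0.084,-0.0075,-0.04,1.576,0.055],[0.084,-0.0075,-0.07,1.576,0.055],[0.084,-0.0075,-0.07,1.576,0.055],[0.084,-0.0075,-0.07,1.576,0.055],[0.084,-0.0075,-0.07,1.576,0.055],[0.084,-0.0075,-0.07,1.576,0.055]]'
python3 - <<'E'
from h import *
s=state();im=camera("wrist");cv2.imwrite("pics/w7.png",im[:,:,::-1]);print(s["position"],s["eef_rot"])
C=cam("wrist",s);print(proj(C,[[526.8,87.8,121],s["position"]]))
print([onz(C,u,121)[:2] for u in [(281,300)]])
E
```

```text
time: 13.08
position: [527.3, 87.7, 162.0]
eef_rot: [3.139, -0.001, 1.364]
force: [0.4, 0.4, 0.3]
finger_gap: 54.9
[527.25609135  87.74045722 161.95384916] [ 3.13933540e+00 -5.10999262e-04  1.36376910e+00]
[[278.82138429 234.63420307]
 [279.40825095 266.8582488 ]]
[array([517.99464118,  39.01081656])]
```

View pics/w7.png

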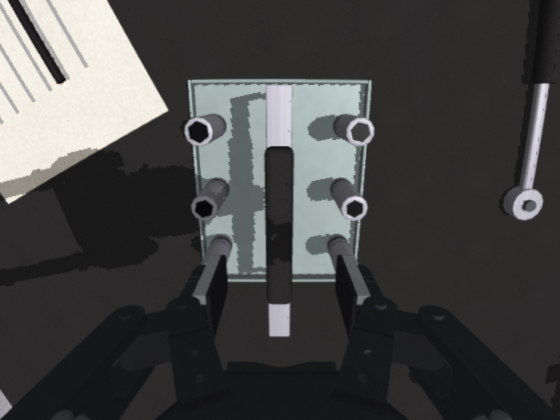

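The handle runs along column 279, centred between the fingers. Descending and closing.

```bash
python3 -m inch '[[0,0,-0.03,0,0.055],[0,0,-0.06,0,0.055],[0,0,-0.071,0,0.055],[0,0,-0.071,0,0.055],[0,0,-0.071,0,0.055],[0,0,-0.071,0,0.01],[0,0,-0.071,0,0.01],[0,0,-0.071,0,0.01],[0,0,-0.071,0,0.01],[0,0,-0.071,0,0.01],[0,0,-0.071,0,0.01],[0,0,-0.071,0,0.01],[0,0,-0.071,0,0.01]]'
```

```text
time: 14.75
position: [526.5, 87.8, 90.6]
eef_rot: [3.141, -0.0, 1.364]
force: [-1.9, -0.0, 4.5]
finger_gap: 17.6
```

Gripped (17.6 mm on the 18 mm grip). A slow, smooth lift to 40 mm, then a check.

```bash
python3 -m inch '[[0,0,0.001,0,0.01],[0,0,0.003,0,0.01],[0,0,0.006,0,0.01],[0,0,0.01,0,0.01],[0,0,0.015,0,0.01],[0,0,0.02,0,0.01],[0,0,0.025,0,0.01],[0,0,0.03,0,0.01],[0,0,0.034,0,0.01],[0,0,0.037,0,0.01],[0,0,0.039,0,0.01],[0,0,0.04,0,0.01],[0,0,0.04,0,0.01]]'
python3 - <<'E'
from h import *
f=lambda i,x,y,w,h,k:cv2.resize(i[y:y+h,x:x+w,::-1],None,fx=k,fy=k,interpolation=cv2.INTER_CUBIC)
a=camera("scene");b=camera("side")
cv2.imwrite("pics/c8.png",np.hstack([f(a,220,140,120,120,10/3),f(b,220,210,140,140,20/7)]))
E
```

```text
time: 16.38
position: [526.5, 87.7, 129.8]
eef_rot: [-3.142, 0.0, 1.364]
force: [-0.6, 0.8, -8.2]
finger_gap: 17.0
```

View pics/c8.png

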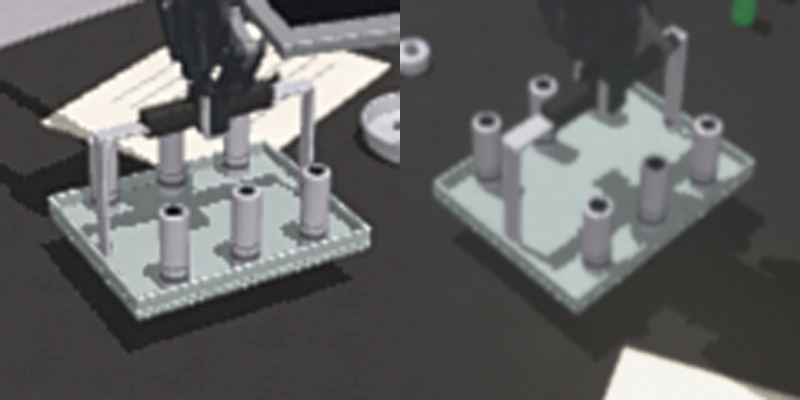

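The tray is off the bench, its shadow is separated, it looks level, and all six sockets are on. The force of −8.2 N matches a full tray. Lifting on to about 120 mm.

```bash
python3 -m inch '[[0,0,0.001,0,0.01],[0,0,0.004,0,0.01],[0,0,0.009,0,0.01],[0,0,0.015,0,0.01],[0,0,0.022,0,0.01],[0,0,0.03,0,0.01],[0,0,0.038,0,0.01],[0,0,0.046,0,0.01],[0,0,0.054,0,0.01],[0,0,0.062,0,0.01],[0,0,0.069,0,0.01],[0,0,0.075,0,0.01],[0,0,0.08,0,0.01],[0,0,0.083,0,0.01],[0,0,0.084,0,0.01],[0,0,0.084,0,0.01]]'
python3 -m inch '[[0,0,0,0,0.01],[0,0,0,0,0.01],[0,0,0,0,0.01],[0,0,0,0,0.01],[0,0,0,0,0.01],[0,0,0,0,0.01],[0,0,0,0,0.01],[0,0,0,0,0.01],[0,0,0,0,0.01],[0,0,0,0,0.01],[0,0,0,0,0.01],[0,0,0,0,0.01],[0,0,0,0,0.01],[0,0,0,0,0.01],[0,0,0,0,0.01],[0,0,0,0,0.01],[0,0,0,0,0.01],[0,0,0,0,0.01],[0,0,0,0,0.01],[0,0,0,0,0.01]]'
python3 - <<'E'
from h import *
a=camera("scene");b=camera("side");w=camera("wrist");s=state();print(s["qvel"].round(4))
f=lambda i,x,y,w,h,k:cv2.resize(i[y:y+h,x:x+w,::-1],None,fx=k,fy=k,interpolation=cv2.INTER_CUBIC)
g=np.zeros((400,0,3),np.uint8)
cv2.imwrite("pics/c9.png",np.hstack([f(a,220,100,130,130,400/130),f(b,210,170,160,160,2.5)[:,:,:]][:2]) if f(a,220,100,130,130,400/130).shape[0]==400 else f(b,210,170,160,160,2.5))
cv2.imwrite("pics/w9.png",w[:,:,::-1])
S,D=cam("scene"),cam("side")
E
```

```text
time: 18.48
position: [526.4, 87.7, 213.7]
eef_rot: [-3.141, 0.0, 1.364]
force: [0.5, -0.0, -8.8]
finger_gap: 17.3
time: 20.98
position: [526.6, 87.7, 213.8]
eef_rot: [3.142, -0.0, 1.364]
force: [-0.6, -0.1, -8.1]
finger_gap: 17.2
[ 0.0005 -0.0007  0.0015 -0.0006 -0.0014 -0.0018]
```

View pics/c9.png

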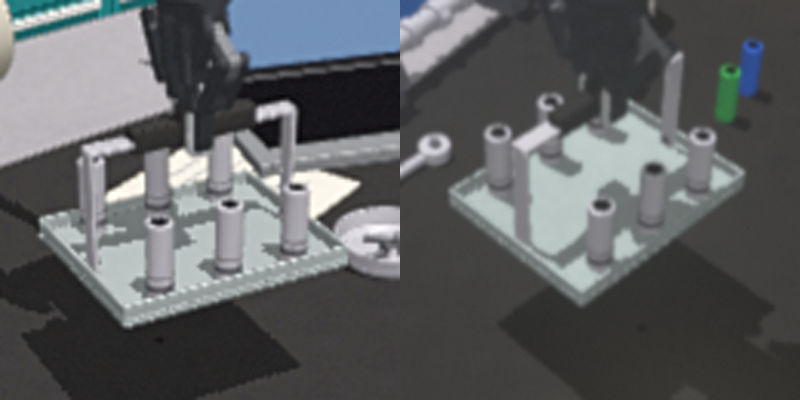

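View pics/w9.png

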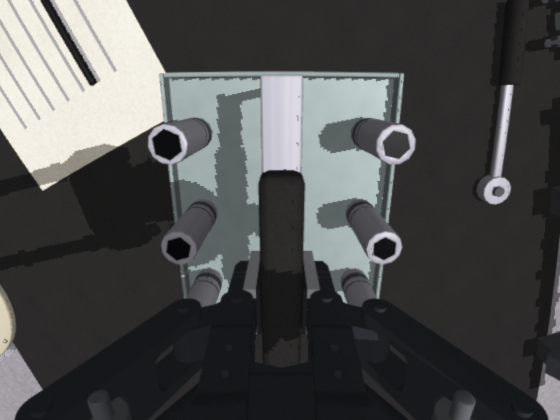

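The tray is up with all six sockets. I'll check tilt by comparing each top in the scene and side views with its predicted height.

Run:
```python
from h import *
S,D=cam("scene"),cam("side")
# tops from crop: side (x-400)/2.5+210, y/2.5+170 ; scene x*130/400+220
sd={5:(498,132),4:(550,101),0:(702,137),1:(653,172),2:(601,207)}
sc={3:(160,220),4:(230,205),5:(297,187)}
th=-0.2072;R=np.array([[np.cos(th),-np.sin(th)],[np.sin(th),np.cos(th)]]);c=np.array([526.6,87.8])
m={0:(-60,-60),1:(-60,0),2:(-60,60),3:(60,-60),4:(60,0),5:(60,60)}
for k,(x,y) in sd.items(): print("side",k,np.round([(x-400)/2.5+210,y/2.5+170],1),proj(D,[[*(R@m[k]+c),193]]).round(1))
for k,(x,y) in sc.items(): print("scene",k,np.round([x*.325+220,y*.325+100],1),proj(S,[[*(R@m[k]+c),193]]).round(1))
s=state();print(s["position"],s["force"],s["finger_gap"])
```

```text
side 5 [249.2 222.8] [[248.3 222.5]]
side 4 [270.  210.4] [[269.3 210.1]]
side 0 [330.8 224.8] [[330.1 223.8]]
side 1 [311.2 238.8] [[310.6 237.1]]
side 2 [290.4 252.8] [[289.7 251.5]]
scene 3 [272.  171.5] [[271.  170.9]]
scene 4 [294.8 166.6] [[293.8 165.2]]
scene 5 [316.5 160.8] [[315.6 159.8]]
[526.54349889  87.71874543 213.81629046] [-0.74750335  0.72750793 -7.92854136] 16.893457453610708
```

All tops lie within about 1–2 px of a level tray at 123 mm, with a nearly uniform offset at calibration level. Held still for over 2.5 s; handing in.

```bash
python3 -c "
from bench import sign_off;print(sign_off())"
```

```text
the job is handed in; nothing more can be done
None
```

The loose steel socket is on the tray's one empty post, the middle of the back row as the scene camera sees it. I then lifted the tray by its handle about 12 cm and handed the job in with it still held up, at about 21 s of the 58 s allowed.

- **Seating:** after release, all six sockets fitted the post grid to within 0.2 mm in the wrist view.
- **Hold:** the tray underside was at about 123 mm and held still for more than 2.5 s. The handle was gripped at about 17 mm opening, with about 8 N of load.
- **Level and complete:** the pictures after the lift showed all six sockets on their posts. The socket tops I could measure in the scene and side views were within 1–2 px of a level tray. That near-uniform offset is about the size of the calibration error.
- **Bystanders:** none of the arm's paths came near a bystander and no force reading suggested contact. I did not measure their positions again at the end.

No check failed or disagreed beyond that small offset. The sign-off itself reported no verdict.

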